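# Tip the fallen freezer box back onto its base and push it up to its twin

### The job

One of the two freezer boxes has been knocked onto its side. By pushing only, tip it back onto its base so that its lid is on top, and slide it up until it stands flush and square against the side of the other freezer box, roughly in line with it. Never lift the fallen box off the worktop, do not shove the standing box away or knock the roll of tape off it, and leave the bottles, beaker, tube and timer alone.

Things in the scene. Friction and masses are not known exactly. Their poses are not given: they have to be found in the camera images.
- fallen_box: Freezer box lying on its side: closed teal box, 0.2 to 0.4 kg, lid fixed on. Origin: centre of its underside; own z from the underside out through the lid (62 mm), own x across its 89 mm width (faces at +/-44.5), own y along its 134 mm length. At the start own x points up (top at 89 mm), the lid faces away from the standing box, the underside faces it; upright it is 62 mm high, own x towards the twin.
- heel (a point): Middle of the fallen box's long bottom edge towards the standing box (own x -44.5 mm, y 0, z 0), on which it tips; always on the worktop. After some 35 degrees of tipping the box passes balance and falls onto its base by itself, covering 89 mm from the heel towards the standing box.
- push_point (a point): Point on the outside of the fallen box's lid (own x 30.5 mm, y 0, z 62 mm), 75 mm above the worktop at the start: push here towards the standing box to tip it. Friction on the worktop is about 0.6: pushed below about 65 mm, or level so that the rising lid drags along the finger, the box may slide and not tip; let the finger rise on the arc about the heel.
- standing_box: The twin standing on its base about 0.2 m right of the fallen one: same 89 x 134 x 62 mm, 0.9 kg, loose (over about 4 N shifts it). Origin: centre of its underside; own x, across its width, points away from the fallen box, which belongs against its -x face; origins then 89 mm apart. Gap once righted 30 to 70 mm, at most 9 degrees askew and 15 mm out of line at the start.
- tape_roll: Roll of tape, 55 mm across, 19 mm high, lying flat and loose on the lid of the standing box (its top is 81 mm above the worktop): must stay there. Origin at the centre of its underside.
- bottle_a: Bystander, loose: leave it where it is. Origin at the centre of its underside, z up. Small reagent bottle with a red cap, 40 mm across, 62 mm high.
- bottle_b: Bystander, loose: leave it where it is. Origin at the centre of its underside, z up. Small reagent bottle with a white cap, 40 mm across, 62 mm high.
- beaker: Bystander, loose: leave it where it is. Origin at the centre of its underside, z up. Small clear beaker, 44 mm across, 58 mm high.
- tube: Bystander, loose: leave it where it is. Origin at the centre of its underside, z up. Upright capped tube, 34 mm across, 115 mm high, at the right near the front edge of the worktop.
- timer: Bystander, loose: leave it where it is. Origin at the centre of its underside, z up. Flat lab timer, 62 x 66 x 19 mm.
Things that resemble listed ones, but are neither listed nor needed, are in the scene too. Leave any black or orange look-alike of the tape_roll alone.

How it is judged:
By the outcome, as a careful person would: the job done as asked, in the order asked, and still so for the second after the job is handed in, with the robot touching nothing.
It also fails if it takes over 64 s, if anything falls off the work surface, if the arm or the gripper's body presses on something with over 40 N, if the wrist force passes 120 N, or if a joint passes its speed limit or range.

### The arm

A 6-joint arm with a two-finger parallel gripper is mounted at the origin on a cart in front of the work surface, level with it; the furniture and walls round the work are solid. World frame = base frame: x ahead of the robot, y to its left, z up, the work surface at z = 0. Lengths are in m, angles in rad, forces in N, time in s.
With the tool pointing down it reaches from about 0.375 to 0.9 m from the base axis. Payload 3.1 kg.
Tool frame: the origin (TCP) lies between the finger pads; the fingertips stand 22 mm ahead of it and the grasp point (between the pads) lies 3 mm ahead of it; z points along the fingers, y is the direction in which the jaws open and shut (so a half turn about z gives the same grasp; the last joint's range is limited). The gripper opens to 85 mm and grips with 20 to 120 N. Pads are 22 mm wide; open, the fingers measure 114 mm over their backs; the gripper's body (76 mm by 85 mm) begins 54 mm behind the grasp point. The pads swing forward as they close: fully open they stand 13 mm farther back than shut.
Start: joints at [1.133, 0.527, 1.433, -0, 1.181, -0.178], TCP at [0.161, 0.604, 0.253] pointing down, gripper open.
Joint ranges: [-3.08, 3.08], [-0.75, 2.2], [0.22, 2.44], [-1.43, 4.57], [0, 2.65], [-2.85, 2.85]. Speed limits (rad/s): [2.79, 2.79, 3.14, 3.14, 3.14, 3.14].

### API

Orientations are given as a unit quaternion [x, y, z, w].
In Python, from station import status, snapshot, manip gives the robot as it stands.
- The arm moves only by the tool move_arm, never from a script. Its argument "plan" is a list that holds one entry, the list of rows, each a list of 7 numbers: the turn, a rotation vector about the tool's x, y, z scaled (see below), then the shift along the tool's x, y, z scaled (see below), then the closure, from 0 (fully open) to 1 (shut). A call has exactly 8 rows; each row is the pose to reach, as a shift and turn from the pose commanded when the call began, along the tool's axes at that moment; what a row does not reach only later rows make up. The controller multiplies each number of a shift by 100 mm and each number of a turn by pi/4 rad. A row lasts 1/8 s, in which the tool goes at most 62.5 mm and 10.7 degrees, less where a joint would pass 70% of its speed; a pose out of reach is approached as far as the arm can. A call with a number of a shift or a turn outside -1 to 1 is refused whole. A call with a gripper value outside its range is refused whole. The fingers move at their own pace and stop on an object; "force" is the grip in N (left out, the last holds). Time passes only in rows, so rows that repeat a pose let the fingers close, or fill a call up. It gives the time, the measured TCP pose, the force and the opening at its end, in the units of the state.
- status.sense(): the state, without advancing time (a new reading comes with each control period).
- snapshot(name): name is "scene" or "side" or "wrist"; returns a dict with "img" (384x512x3 uint8, red, green, blue), "depth" (384x512 float32, m along the optical axis (not along the pixel's ray), 0 where there is no reading), "mtx" (3x3 intrinsics, pixels), "T" (4x4, takes a point from camera to world coordinates). Camera axes: x right, y up, looking along -z (the intrinsics and any distortion apply to the point x, -y, -z); pixel columns grow to the right and rows downward; lengths in m; the calibration is good to about 2 mm. A picture is of the moment at which its call begins.
- manip.sign_off(): hands the job in, once; it reports no verdict.
The state is a dict: "t": time; "q": joint angles; "qd": joint speeds; "tau": joint torques, N m; "tcp_pos": TCP position; "tool_rot": TCP orientation; "force": force on the tool from outside, world axes, zero at the start; "ft_torque": the same for the moment, N m; "finger_gap": opening from 0.0 (shut) to 1.0 (fully open).
Only numpy, scipy, OpenCV 4.12 (cv2) and the standard library are available. Lean on these libraries where they do the work, as an engineer would, in place of code of your own. Each camera call takes 0.05 s, during which the arm holds its last target. There are 200 camera calls.

## Working session

There is one attempt and no reset: what is moved stays moved. The work goes in short steps, Python scripts to look and compute and a tool call to move; the robot and the scene stay as the last step left them, time stands still between calls to the robot, and variables do not carry over. Pictures are saved under pics/ and viewed, on a budget of 10 in all, crops included, one or two more only if the job needs it, and the job is handed in when it is done.

Besides the shell and the picture viewer there is one more tool, called after "Call:" by a JSON object that holds its "api" and its "payload". move_arm: Moves the arm, as the interface text tells. Its arguments: {"type":"object","properties":{"plan":{"type":"array"},"force":{"type":"number"}},"required":["plan"]}

```bash
mkdir -p pics; ls; python3 - <<'E'
from station import status, snapshot
import cv2,numpy as np
s=status.sense();print(s)
ims=[]
for n in("scene","side"):
    d=snapshot(n);np.savez(f"{n}0.npz",**d);cv2.imwrite(f"pics/{n}0.png",d["img"][:,:,::-1]);print(n,d["mtx"],d["T"].round(3),[k for k in d])
E
```

```text
pics
{'t': 0.0, 'q': array([ 1.13253153e+00,  5.28461913e-01,  1.43386899e+00,  9.91341355e-06,
        1.18138429e+00, -1.78483519e-01]), 'qd': array([ 2.71541678e-03,  1.68412362e-05, -6.72295694e-04, -4.21789253e-04,
       -4.71222956e-04, -6.94514214e-04]), 'tau': array([ 7.06136434e-04, -4.42348552e+01, -1.78029513e+01, -1.44433234e-04,
        8.16642714e-03, -8.45689129e-06]), 'tcp_pos': array([0.16022336, 0.6034445 , 0.25234676]), 'tool_rot': array([ 1.29527500e-01,  9.91575262e-01, -1.00981643e-03, -3.26473181e-04]), 'force': array([-0.93594458, -0.60736499,  0.31979465]), 'ft_torque': array([-0.00334649,  0.01743188, -0.03876463]), 'finger_gap': 0.9989893229111563}
scene [[424.09586603   0.         258.25902785]
 [  0.         424.09586603 193.67071704]
 [  0.           0.           1.        ]] [[ 6.270e-01  5.410e-01 -5.610e-01 -2.340e-01]
 [-7.790e-01  4.340e-01 -4.530e-01 -4.190e-01]
 [-1.000e-03  7.210e-01  6.930e-01  1.031e+00]
 [ 0.000e+00  0.000e+00  0.000e+00  1.000e+00]] ['img', 'depth', 'mtx', 'T']
side [[367.31841253   0.         260.15231047]
 [  0.         367.31841253 193.27762455]
 [  0.           0.           1.        ]] [[ 0.89   0.259 -0.376  0.125]
 [-0.456  0.535 -0.711 -0.589]
 [ 0.017  0.804  0.594  0.746]
 [ 0.     0.     0.     1.   ]] ['img', 'depth', 'mtx', 'T']
```

View pics/scene0.png

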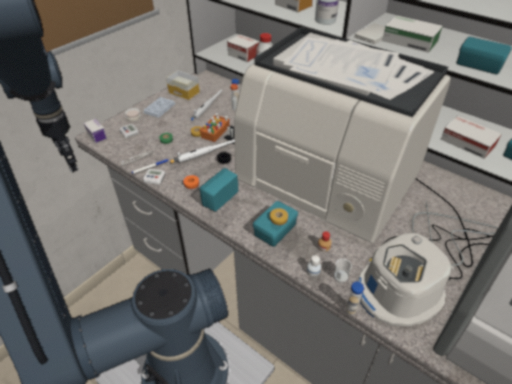

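View pics/side0.png

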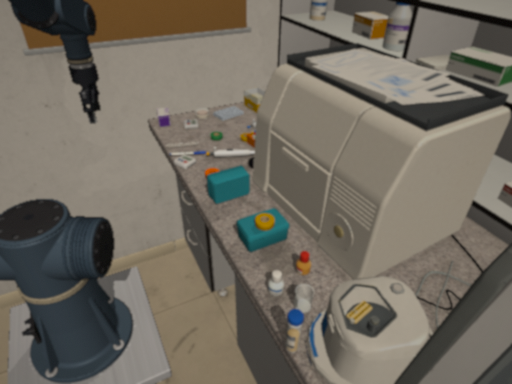

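The scene view shows the fallen teal box at (219,190) and the standing one with the yellow tape at (275,223). An orange look-alike tape is at (192,181), the bottles are at (315,265) and (326,240), and the big instrument is behind both boxes.

```bash
cat > h.py <<'E'
import cv2,numpy as np
def cloud(d):
    K,T,z=d["mtx"],d["T"],d["depth"]; v,u=np.mgrid[:z.shape[0],:z.shape[1]]
    P=np.stack([(u-K[0,2])*z/K[0,0],-(v-K[1,2])*z/K[1,1],-z],-1)
    return P@T[:3,:3].T+T[:3,3]
def blobs(d,lo=(82,90,40),hi=(98,255,255),amin=150):
    m=cv2.inRange(cv2.cvtColor(d["img"],cv2.COLOR_RGB2HSV),lo,hi)
    W=cloud(d); ok=(d["depth"]>0)&(np.hypot(W[...,0],W[...,1])<1.2)&(W[...,2]<.15)&(W[...,2]>-.02)
    n,l,s,c=cv2.connectedComponentsWithStats(((m>0)&ok).astype(np.uint8))
    return [(c[i],W[l==i]) for i in range(1,n) if s[i,4]>=amin]
def top(P,z,t=.006):
    q=P[abs(P[:,2]-z)<t][:,:2]; r=cv2.minAreaRect((q*1000).astype(np.float32)); return len(q),np.round(r[0],1),np.round(r[1],1),round(r[2],1),cv2.boxPoints(r).round(0).tolist()
E
python3 - <<'E'
from h import *
for n in("scene","side"):
    d=dict(np.load(n+"0.npz"))
    for c,P in blobs(d):
        zt=np.percentile(P[:,2],95); print(n,c.round(),len(P),"ztop",zt.round(4),np.percentile(P,[1,99],axis=0).round(3).tolist(),top(P,zt))
    W=cloud(d)
    # obstacle map: anything non-teal >15mm above table near
    ok=(d["depth"]>0)&(W[...,2]>.015)&(W[...,2]<.4)&(W[...,0]>.2)&(W[...,0]<.9)&(abs(W[...,1])<.6)
    H=np.zeros((14,24),int)
    i=((W[ok][:,0]-.2)/.05).astype(int);j=((W[ok][:,1]+.6)/.05).astype(int);np.maximum.at(H,(i,j),(W[ok][:,2]*1000).astype(int));print(H)
E
```

```text
scene [219. 189.] 993 ztop 0.0919 [[0.429, 0.305, 0.015], [0.551, 0.363, 0.094]] (399, array([490.4, 335. ]), array([127.5,  59.4]), 2.4, [[425.0, 362.0], [428.0, 303.0], [555.0, 308.0], [553.0, 367.0]])
scene [273. 225.] 867 ztop 0.0669 [[0.435, 0.062, 0.013], [0.559, 0.145, 0.068]] (462, array([498.8, 104.8]), array([131. ,  86.1]), 1.9, [[432.0, 146.0], [435.0, 60.0], [566.0, 64.0], [563.0, 150.0]])
[[  0   0   0   0   0   0   0   0   0   0   0   0   0   0   0   0   0   0
    0   0   0   0   0   0]
 [  0   0   0   0   0   0   0   0   0   0   0   0   0   0   0   0   0   0
    0   0   0   0   0   0]
 [  0   0   0   0   0   0   0   0   0   0   0   0   0   0   0   0   0   0
    0   0   0   0   0   0]
 [228 245 241   0   0   0   0 120   0   0   0   0   0   0   0   0   0   0
    0   0   0   0   0  22]
 [242 336 338 269  30 136 131 120   0   0  67   0   0  68  69   0   0   0
   93  93   0   0   0  23]
 [  0 335 398 388 146 146 142 140  62  63  66   0   0  88  88  58   0   0
   94  95  24  25  19  21]
 [  0   0 399 398 151 150 110 147  44  54  68  67   0  87  86  58   0   0
   95  95  19 
[... 1840 characters left out ...]
 0   0   0 148 148 153 146   0   0  63  61   0  64  63  59   0  56
  122 147   0   0   0  44]
 [  0   0   0   0 148 152 154 144 290 293 301 308 315 324 335 340 344 352
  363 362   0  21  24  31]
 [  0   0   0   0   0   0   0   0 388 393 396 398 399 399 399 399 399 399
  399 398   0  22  26  26]
 [  0   0   0   0   0  15   0   0 399 399 399 399 399   0   0   0   0   0
    0   0   0   0   0  52]
 [  0   0   0   0   0  17  17   0 399   0   0   0   0   0 102  99   0   0
    0   0   0   0   0   0]
 [  0   0   0   0   0  17  17  16 399   0   0   0   0   0   0   0   0   0
    0   0   0   0   0   0]
 [  0   0   0   0   0   0  18  20 399 398   0   0   0   0   0   0   0   0
    0   0   0   0   0   0]]
```

```bash
cat >> h.py <<'E'
from scipy.spatial.transform import Rotation as R
def go(p,yaw_y=None):
    """numbers for move_arm to reach TCP p (m), tool down, tool y at angle yaw_y (deg)"""
    from station import status
    s=status.sense(); r=R.from_quat(s["tool_rot"]); y=np.radians(yaw_y)
    tgt=R.from_matrix(np.array([[-np.cos(y+np.pi/2)*-1,np.cos(y),0],[np.sin(y+np.pi/2),np.sin(y),0],[0,0,-1]]))
    m=tgt.as_matrix()
    print("pos",s["tcp_pos"].round(4),"det",np.linalg.det(m).round(2),"turn",((r.inv()*tgt).as_rotvec()/(np.pi/4)).round(3),"shift",(r.inv().apply(np.array(p)-s["tcp_pos"])/.1).round(3),"F",s["force"].round(1),"t",round(s["t"],2))
E
python3 - <<'E'
from h import *
d=dict(np.load("side0.npz"));W=cloud(d)
k=(W[...,2]>.1)&(np.hypot(W[...,0]-.16,W[...,1]-.604)<.1)&(d["depth"]>0)
print("tip z",np.percentile(W[k][:,2],[0.5,1,3]),k.sum())
k=(W[...,2]>.08)&(W[...,2]<.35)&(W[...,0]>.5)&(W[...,0]<.8)&(d["depth"]>0)
for a in np.arange(.1,.5,.05):
    m=k&(abs(W[...,1]-a)<.025)&(W[...,0]>.57); print(a.round(2), W[m][:,0].min().round(3) if m.any() else None, end=" | ")
print()
for c,P in blobs(d,(3,150,90),(16,255,255),15): print("orange",c,np.percentile(P,[2,98],axis=0).round(3).tolist())
for c,P in blobs(d,(17,120,90),(32,255,255),15): print("yellow",c,np.percentile(P,[2,98],axis=0).round(3).tolist())
k=(W[...,2]>.012)&(W[...,2]<.09)&(abs(W[...,0]-.49)<.1)&(W[...,1]>.375)&(W[...,1]<.5)&(d["depth"]>0)
print("behind",k.sum(),np.percentile(W[k],[0,100],axis=0).round(3) if k.any() else "")
go((.49,.43,.2),2.2)
E
```

```text
tip z [0.24691517 0.25056978 0.26335891] 2824
0.1 0.609 | 0.15 0.606 | 0.2 0.604 | 0.25 0.605 | 0.3 0.598 | 0.35 0.597 | 0.4 None | 0.45 None | 
orange [250.4109589  139.05479452] [[0.705, 0.593, 0.008], [0.735, 0.671, 0.047]]
orange [210.59375 170.65625] [[0.463, 0.466, 0.003], [0.513, 0.521, 0.021]]
orange [303.88235294 257.59803922] [[0.53, -0.064, 0.032], [0.55, -0.042, 0.063]]
orange [299.52941176 268.17647059] [[0.523, -0.067, 0.016], [0.531, -0.042, 0.025]]
yellow [243.86206897 137.        ] [[0.695, 0.636, 0.004], [0.728, 0.698, 0.028]]
yellow [264.244 221.14 ] [[0.477, 0.068, 0.062], [0.525, 0.121, 0.082]]
yellow [303.91489362 266.70212766] [[0.524, -0.072, 0.008], [0.552, -0.048, 0.036]]
yellow [359.63829787 310.2393617 ] [[0.509, -0.28, 0.092], [0.562, -0.255, 0.1]]
behind 62 [[0.462 0.461 0.013]
 [0.516 0.496 0.022]]
pos [0.1603 0.6035 0.2524] det 1.0 turn [-2.00e-03  1.00e-03  1.62e+00] shift [-3.632 -0.828  0.525] F [-0.9 -0.3 -0.1] t 0.1
```

Call:
{"api": "move_arm", "payload": {"plan": [[[0,0,0.1,-0.12,0,0,0],[0,0,0.22,-0.25,0,0,0],[0,0,0.35,-0.4,0,0,0],[0,0,0.5,-0.55,0,0,0],[0,0,0.62,-0.7,0,0,0],[0,0,0.75,-0.85,0,0,0],[0,0,0.85,-0.95,0,0,0],[0,0,0.9,-1,0,0,0]]]}}

```text
t: 1.1
tcp_pos: [0.2575, 0.5779, 0.2528]
tool_rot: [0.466, 0.885, -0.001, -0.0]
force: [-0.5, 0.4, 0.5]
finger_gap: 1.0
```

```bash
python3 -c "
from h import *
go((.49,.43,.2),2.2)"
```

```text
pos [0.2575 0.5779 0.2528] det 1.0 turn [-0.001  0.001  0.718] shift [-2.536  1.078  0.528] F [-0.5  0.4  0.5] t 1.1
```

Call:
{"api": "move_arm", "payload": {"plan": [[[0,0,0.1,-0.12,0.05,0,0],[0,0,0.2,-0.25,0.1,0,0],[0,0,0.3,-0.4,0.16,0,0],[0,0,0.4,-0.55,0.22,0,0],[0,0,0.5,-0.7,0.29,0,0],[0,0,0.6,-0.85,0.36,0,0],[0,0,0.68,-0.95,0.4,0,0],[0,0,0.718,-1,0.43,0,0]]]}}

```text
t: 2.1
tcp_pos: [0.3494, 0.5201, 0.253]
tool_rot: [0.693, 0.721, -0.0, -0.0]
force: [-0.3, 0.3, 0.2]
finger_gap: 1.001
```

```bash
python3 -c "
from h import *
go((.49,.43,.2),2.2)"
```

```text
pos [0.3494 0.5201 0.253 ] det 1.0 turn [-0.001  0.001  0.001] shift [-0.955  1.37   0.53 ] F [-0.3  0.3  0.2] t 2.1
```

Call:
{"api": "move_arm", "payload": {"plan": [[[0,0,0,-0.12,0.14,0.08,0],[0,0,0,-0.25,0.28,0.16,0],[0,0,0,-0.4,0.43,0.25,0],[0,0,0,-0.55,0.58,0.35,0],[0,0,0,-0.68,0.72,0.45,0],[0,0,0,-0.8,0.86,0.55,0],[0,0,0,-0.87,0.96,0.64,0],[0,0,0,-0.9,1.0,0.67,0]]]}}

```text
t: 3.1
tcp_pos: [0.4534, 0.4339, 0.1854]
tool_rot: [0.693, 0.721, -0.0, -0.0]
force: [-0.0, -0.1, -0.5]
finger_gap: 1.002
```

Call:
{"api": "move_arm", "payload": {"plan": [[[0,0,0,0,0.08,0.1,0],[0,0,0,0,0.16,0.25,0],[0,0,0,0,0.24,0.4,0],[0,0,0,0,0.32,0.55,0],[0,0,0,0,0.38,0.7,0],[0,0,0,0,0.41,0.85,0],[0,0,0,0,0.42,0.95,0],[0,0,0,0,0.42,1.0,0]]]}}

```text
t: 4.1
tcp_pos: [0.4945, 0.4361, 0.0854]
tool_rot: [0.693, 0.721, -0.001, -0.0]
force: [0.1, 0.2, 0.4]
finger_gap: 0.999
```

```bash
python3 - <<'E'
from h import *
from station import snapshot
go((.495,.38,.086),2.2)
for n in("scene","side"):
    d=snapshot(n);np.savez(n+"1.npz",**d)
    K=d["mtx"]
    if n=="side":cv2.imwrite("pics/side1.png",cv2.resize(d["img"][100:300,130:400,::-1],None,fx=2.9,fy=2.9))
    for c,P in blobs(d):
        zt=np.percentile(P[:,2],95); print(n,c.round(),"ztop",zt.round(4),top(P,zt))
E
```

```text
pos [0.4945 0.4361 0.0854] det 1.0 turn [-0.001  0.001  0.002] shift [-0.56  -0.018 -0.005] F [0.1 0.2 0.4] t 4.1
scene [219. 189.] ztop 0.0919 (410, array([491. , 335.8]), array([124.2,  60.1]), 2.4, [[428.0, 363.0], [430.0, 303.0], [554.0, 308.0], [552.0, 368.0]])
scene [273. 225.] ztop 0.0669 (464, array([497.9, 104.2]), array([ 85.1, 130.2]), 88.7, [[432.0, 63.0], [562.0, 60.0], [564.0, 145.0], [434.0, 148.0]])
side [228. 184.] ztop 0.0877 (406, array([495.6, 336.6]), array([124.5,  58.7]), 3.7, [[432.0, 362.0], [435.0, 303.0], [560.0, 311.0], [556.0, 370.0]])
side [262. 232.] ztop 0.0626 (556, array([501.7, 105.5]), array([ 85.1, 127.9]), 90.0, [[438.0, 63.0], [566.0, 63.0], [566.0, 148.0], [438.0, 148.0]])
```

View pics/side1.png

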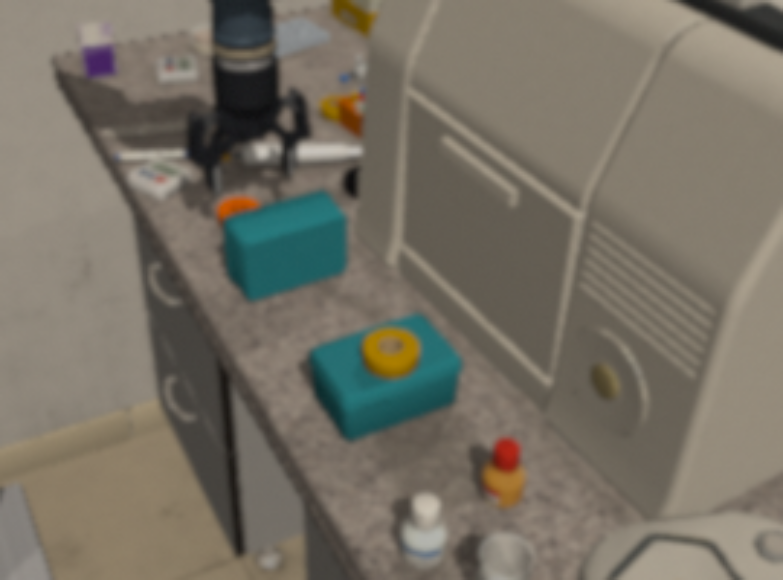

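The gripper now stands behind the fallen box's lid and spans its length. Next I close in and start the tip.

Call:
{"api": "move_arm", "payload": {"plan": [[[0,0,0,-0.2,0,0,0],[0,0,0,-0.35,0,0,0],[0,0,0,-0.48,0,0,0],[0,0,0,-0.54,0,0,0],[0,0,0,-0.58,0,0,0],[0,0,0,-0.62,0,-0.03,0],[0,0,0,-0.66,0,-0.055,0],[0,0,0,-0.7,0,-0.08,0]]]}}

```text
t: 5.2
tcp_pos: [0.4976, 0.3661, 0.0944]
tool_rot: [0.693, 0.721, -0.0, 0.0]
force: [-0.1, 0.4, 0.2]
finger_gap: 1.001
```

```bash
python3 - <<'E'
from h import *
from station import snapshot
go((.495,.38,.086),2.2)
d=snapshot("side");cv2.imwrite("pics/side2.png",cv2.resize(d["img"][100:260,150:350,::-1],None,fx=3,fy=3))
for c,P in blobs(d):
    print(c.round(),np.percentile(P,[1,99],axis=0).round(3).tolist())
E
```

```text
pos [0.4976 0.3661 0.0944] det 1.0 turn [-0.     0.     0.003] shift [ 0.14  -0.021  0.084] F [-0.1  0.4  0.2] t 5.2
[229. 184.] [[0.431, 0.292, 0.01], [0.556, 0.351, 0.098]]
[262. 231.] [[0.437, 0.063, 0.008], [0.563, 0.146, 0.064]]
```

View pics/side2.png

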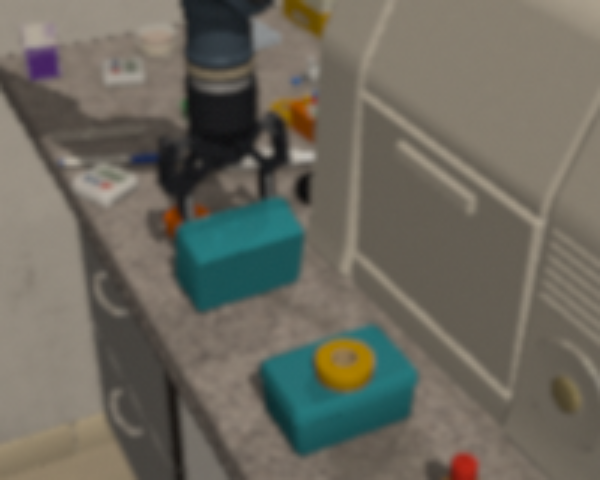

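The side view and the height (98 mm) show the box tipped about 8°, with the heel still in place. I follow the arc past balance.

Call:
{"api": "move_arm", "payload": {"plan": [[[0,0,0,-0.09,0,-0.048,0],[0,0,0,-0.19,0,-0.086,0],[0,0,0,-0.27,0,-0.11,0],[0,0,0,-0.355,0,-0.127,0],[0,0,0,-0.425,0,-0.136,0],[0,0,0,-0.495,0,-0.139,0],[0,0,0,-0.56,0,-0.137,0],[0,0,0,-0.62,0,-0.132,0]]]}}

```text
t: 6.25
tcp_pos: [0.5001, 0.304, 0.1074]
tool_rot: [0.693, 0.721, -0.0, -0.0]
force: [-0.7, -0.0, -0.0]
finger_gap: 1.002
```

```bash
python3 - <<'E'
from h import *
from station import snapshot
go((.495,.35,.14),2.2)
d=snapshot("side");cv2.imwrite("pics/side3.png",cv2.resize(d["img"][100:260,150:350,::-1],None,fx=3,fy=3))
for c,P in blobs(d):
    print(c.round(),np.percentile(P,[1,99],axis=0).round(3).tolist())
E
```

```text
pos [0.5001 0.304  0.1074] det 1.0 turn [-0.     0.     0.002] shift [ 0.462 -0.033 -0.326] F [-0.7 -0.  -0. ] t 6.25
[239. 200.] [[0.435, 0.216, 0.008], [0.561, 0.299, 0.064]]
[262. 231.] [[0.437, 0.063, 0.008], [0.563, 0.146, 0.063]]
```

View pics/side3.png

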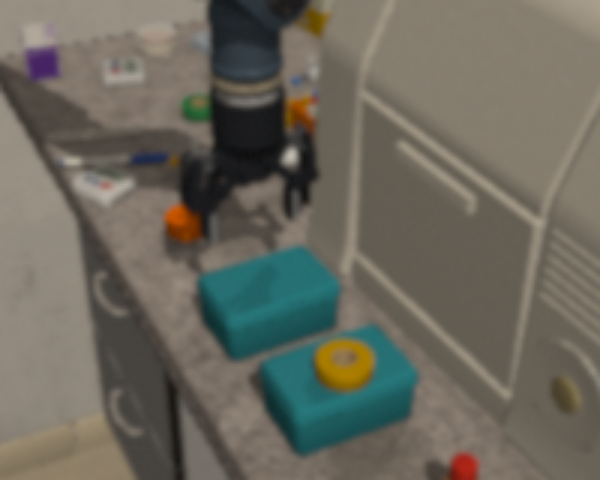

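The box now stands on its base, lid up, near (270,300) in the crop. I back off and then go down behind it.

Call:
{"api": "move_arm", "payload": {"plan": [[[0,0,0,0.12,0,0,0],[0,0,0,0.25,0,0,0],[0,0,0,0.35,0,0,0],[0,0,0,0.43,0,0.1,0],[0,0,0,0.45,0,0.3,0],[0,0,0,0.45,0,0.5,0],[0,0,0,0.45,0,0.65,0],[0,0,0,0.45,0,0.7,0]]]}}

```text
t: 7.3
tcp_pos: [0.4975, 0.3485, 0.0356]
tool_rot: [0.693, 0.721, -0.002, -0.001]
force: [-0.1, -0.7, -0.2]
finger_gap: 1.002
```

```bash
cat >> h.py <<'E'
def sidefit(P,z0=.012,z1=.05):
    "line fits (x = along) to the -y vertical face; and ends/edges of the top"
    f=P[(P[:,2]>z0)&(P[:,2]<z1)]
    out={}
    zt=np.percentile(P[:,2],90); t=P[abs(P[:,2]-zt)<.004]
    for nm,sg in(("+y",1),("-y",-1)):
        xs,ys=[],[]
        b=np.arange(t[:,0].min()+.012,t[:,0].max()-.012,.006)
        for a in b:
            k=abs(t[:,0]-a)<.003
            if k.sum()>4: xs.append(a);ys.append(sg*np.percentile(sg*t[k,1],95))
        p=np.polyfit(xs,ys,1); out[nm]=(round(np.degrees(np.arctan(p[0])),1),round(np.polyval(p,.5),4))
    for nm,sg in(("+x",1),("-x",-1)):
        xs,ys=[],[]
        for a in np.arange(t[:,1].min()+.012,t[:,1].max()-.012,.006):
            k=abs(t[:,1]-a)<.003
            if k.sum()>4: ys.append(a);xs.append(sg*np.percentile(sg*t[k,0],95))
        p=np.polyfit(ys,xs,1); out[nm]=(round(-np.degrees(np.arctan(p[0])),1),round(np.median(xs),4))
    return out
E
python3 - <<'E'
from h import *
from station import snapshot
go((.495,.345,.037),2.2)
for n in("scene","side"):
    d=snapshot(n)
    for c,P in blobs(d): zt=np.percentile(P[:,2],90);print(n,c.round(),zt.round(4),top(P,zt,.004)[1:4],sidefit(P))
E
```

```text
pos [0.4975 0.3485 0.0356] det 1.0 turn [-0.004  0.002  0.002] shift [-0.034 -0.027 -0.014] F [-0.1 -0.7 -0.2] t 7.3
scene [237. 202.] 0.0667 (array([494.9, 258.1]), array([126.3,  83.9]), 2.7) {'+y': (np.float64(-0.0), np.float64(0.2919)), '-y': (np.float64(2.8), np.float64(0.2227)), '+x': (np.float64(3.9), np.float64(0.5489)), '-x': (np.float64(3.4), np.float64(0.44))}
scene [273. 225.] 0.066 (array([498.1, 104.3]), array([129.4,  85.4]), 1.6) {'+y': (np.float64(1.1), np.float64(0.142)), '-y': (np.float64(0.8), np.float64(0.0754)), '+x': (np.float64(2.1), np.float64(0.5545)), '-x': (np.float64(3.1), np.float64(0.4393))}
side [239. 200.] 0.0624 (array([498.8, 259.2]), array([128.4,  85.7]), 2.6) {'+y': (np.float64(2.9), np.float64(0.2954)), '-y': (np.float64(2.8), np.float64(0.2227)), '+x': (np.float64(0.4), np.float64(0.5563)), '-x': (np.float64(-1.1), np.float64(0.4412))}
side [262. 231.] 0.062 (array([501.1, 106.8]), array([128.3,  86.4]), 1.0) {'+y': (np.float64(-13.4), np.float64(0.1289)), '-y': (np.float64(-0.3), np.float64(0.0672)), '+x': (np.float64(0.6), np.float64(0.5607)), '-x': (np.float64(1.3), np.float64(0.4406))}
```

Box and twin are in line to about 1 mm, the angles are about 2.7° and 1.3°, and about 64 mm is left to slide.

Call:
{"api": "move_arm", "payload": {"plan": [[[0,0,0.02,-0.2,0,0,0],[0,0,0.02,-0.31,0,0,0],[0,0,0.02,-0.38,0,0,0],[0,0,0.02,-0.48,0,0,0],[0,0,0.02,-0.58,0,0,0],[0,0,0.02,-0.68,0,0,0],[0,0,0.02,-0.77,0,0,0],[0,0,0.02,-0.83,0,0,0]]]}}

```text
t: 8.4
tcp_pos: [0.5017, 0.2658, 0.0375]
tool_rot: [0.699, 0.716, 0.0, -0.0]
force: [-0.3, 3.6, 3.0]
finger_gap: 0.996
```

```bash
python3 - <<'E'
from h import *
from station import snapshot
go((.498,.25,.037),1.3)
for n in("scene","side"):
    d=snapshot(n);np.savez(n+"4.npz",**d)
    if n=="side":cv2.imwrite("pics/side4.png",cv2.resize(d["img"][130:270,180:320,::-1],None,fx=4,fy=4,interpolation=cv2.INTER_CUBIC))
    for c,P in blobs(d): zt=np.percentile(P[:,2],90);print(n,c.round(),zt.round(4),top(P,zt,.004)[1:4],sidefit(P))
E
```

```text
pos [0.5017 0.2658 0.0375] det 1.0 turn [-0.    -0.     0.002] shift [-0.157 -0.041  0.005] F [-0.3  3.6  3. ] t 8.4
scene [260. 216.] 0.0664 (array([497.5, 155.7]), array([127.4, 187.5]), 0.8) {'+y': (np.float64(4.6), np.float64(0.2408)), '-y': (np.float64(3.3), np.float64(0.0887)), '+x': (np.float64(3.1), np.float64(0.5534)), '-x': (np.float64(-1.5), np.float64(0.4416))}
side [254. 220.] 0.0623 (array([500.8, 157.6]), array([128.7, 191.1]), 0.5) {'+y': (np.float64(3.2), np.float64(0.2414)), '-y': (np.float64(-1.6), np.float64(0.0738)), '+x': (np.float64(2.5), np.float64(0.5573)), '-x': (np.float64(-0.9), np.float64(0.4434))}
```

View pics/side4.png

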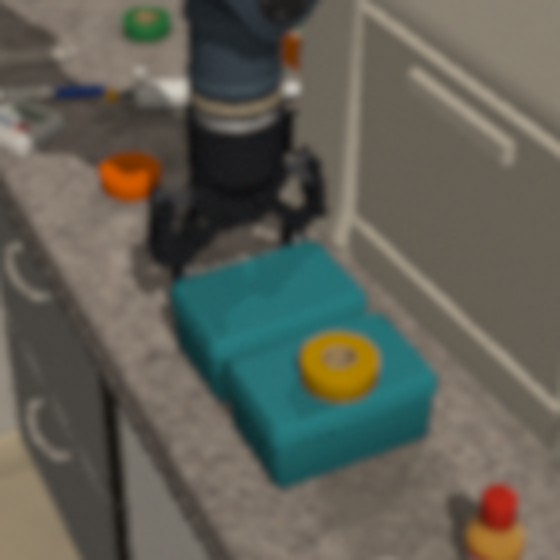

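Now the gap is about 15 mm (narrow strip at crop (290,345)), with the tape in place. I push 10 mm more, back off, then shut the fingers so a central push lets the faces square themselves.

Call:
{"api": "move_arm", "payload": {"plan": [[[0,0,0,-0.04,0,0,0],[0,0,0,-0.08,0,0,0],[0,0,0,-0.11,0,0,0],[0,0,0,-0.11,0,0,0],[0,0,0,0.02,-0.02,-0.06,0.3],[0,0,0,0.08,-0.02,-0.1,1],[0,0,0,0.08,-0.02,-0.1,1],[0,0,0,0.08,-0.02,-0.1,1]]]}}

```text
t: 9.5
tcp_pos: [0.4994, 0.2745, 0.0476]
tool_rot: [0.698, 0.716, 0.0, 0.0]
force: [0.1, 0.5, 0.2]
finger_gap: 0.143
```

```bash
cat >> h.py <<'E'
def pair(n):
    from station import snapshot
    d=snapshot(n)
    for c,P in blobs(d):
        zt=np.percentile(P[:,2],90); t=P[abs(P[:,2]-zt)<.004]; L=t[:,1].max()
        for nm,q in(("stand",t[t[:,1]<.146]),("fallen",t[t[:,1]>.164])):
            r=cv2.minAreaRect((q[:,:2]*1000).astype(np.float32)); print(n,nm,np.round(r[0],1),np.round(r[1],1),round(r[2],1))
        print("  all",top(P,zt,.004)[1:4])
    return d
E
python3 - <<'E'
from h import *
go((.498,.25,.037),1.3); pair("scene");pair("side")
E
```

```text
pos [0.4994 0.2745 0.0476] det 1.0 turn [0.    0.    0.003] shift [-0.245 -0.02   0.106] F [0.1 0.5 0.2] t 9.5
scene stand [497.9 103.8] [128.   83.6] 1.3
scene fallen [497.7 200.9] [125.7  73.8] 0.0
  all (array([497.1, 149.9]), array([128.1, 176.4]), 0.9)
side stand [501.7 105.2] [126.7  82.1] 0.4
side fallen [500.7 202.8] [128.7  77.3] 0.1
  all (array([501.3, 152.7]), array([128.5, 177.1]), 0.7)
```

Call:
{"api": "move_arm", "payload": {"plan": [[[0,0,0,-0.08,0,0,1],[0,0,0,-0.15,0,0,1],[0,0,0,-0.18,0,0,1],[0,0,0,-0.195,0,0,1],[0,0,0,-0.205,0,0,1],[0,0,0,-0.215,0,0,1],[0,0,0,-0.225,0,0,1],[0,0,0,-0.225,0,0,1]]]}}

```text
t: 10.6
tcp_pos: [0.5007, 0.2522, 0.0476]
tool_rot: [0.698, 0.716, 0.001, 0.0]
force: [1.8, 3.3, -0.7]
finger_gap: -0.004
```

```bash
python3 - <<'E'
from h import *
go((.498,.25,.047),1.3); pair("scene");pair("side")
E
```

```text
pos [0.5007 0.2522 0.0476] det 1.0 turn [ 0.002 -0.001  0.002] shift [-0.021 -0.028  0.006] F [ 1.8  3.3 -0.7] t 10.6
scene stand [498. 104.] [ 83.6 126.2] 89.6
scene fallen [497.4 200.2] [126.5  72.3] 0.1
  all (array([497.6, 149.2]), array([126.5, 174.3]), 0.2)
side stand [501.5 105. ] [128.5  81.5] 0.4
side fallen [500.4 205.6] [128.4  82.5] 0.3
  all (array([501. , 155.5]), array([128.6, 182.7]), 0.6)
```

Call:
{"api": "move_arm", "payload": {"plan": [[[0,0,0,-0.005,0,0,1],[0,0,0,-0.01,0,0,1],[0,0,0,-0.01,0,0,1],[0,0,0,-0.015,0,0,1],[0,0,0,-0.015,0,0,1],[0,0,0,-0.02,0,0,1],[0,0,0,-0.02,0,0,1],[0,0,0,-0.02,0,0,1]]]}}

```text
t: 11.7
tcp_pos: [0.4997, 0.2506, 0.0475]
tool_rot: [0.699, 0.716, 0.0, -0.001]
force: [-0.6, 5.8, -1.5]
finger_gap: -0.0
```

```bash
python3 - <<'E'
from h import *
go((.498,.25,.047),1.3); pair("scene");d=pair("side")
cv2.imwrite("pics/side5.png",cv2.resize(d["img"][150:270,190:310,::-1],None,fx=5,fy=5,interpolation=cv2.INTER_CUBIC))
E
```

```text
pos [0.4997 0.2506 0.0475] det 1.0 turn [-0.001 -0.001  0.002] shift [-0.006 -0.017  0.005] F [-0.6  5.8 -1.5] t 11.7
scene stand [497.8 102.8] [ 86.2 126.1] 89.9
scene fallen [496.4 199.6] [124.3  70.6] 0.1
  all (array([497.4, 147.2]), array([125.8, 175.7]), 0.6)
side stand [501.8 104.2] [ 83.3 129.2] 89.2
side fallen [499.3 205. ] [ 81.8 127.9] 90.0
  all (array([500.9, 153.7]), array([129.6, 184.6]), 0.9)
```

View pics/side5.png

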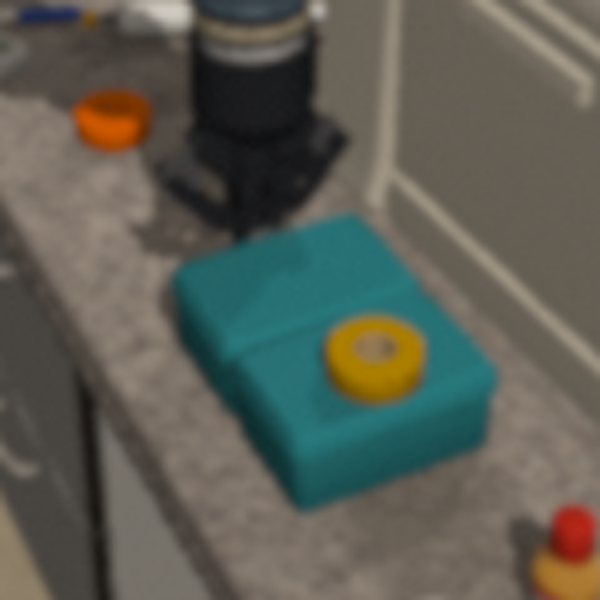

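The force rose from 3.3 to 5.8 N and the faces look shut. I retreat and check from above with the wrist camera.

Call:
{"api": "move_arm", "payload": {"plan": [[[0,0,0,0.06,0,0,1],[0,0,0,0.2,0,0,1],[0,0,0,0.35,0,-0.1,1],[0,0,0,0.4,0,-0.3,1],[0,0,0,0.4,0,-0.5,1],[0,0,0,0.4,0,-0.7,1],[0,0,0,0.4,0,-0.9,1],[0,0,0,0.4,0,-1,1]]]}}

```text
t: 12.8
tcp_pos: [0.4995, 0.2908, 0.1493]
tool_rot: [0.698, 0.716, 0.001, 0.001]
force: [-0.4, -0.6, 0.4]
finger_gap: -0.004
```

Call:
{"api": "move_arm", "payload": {"plan": [[[0,0,0,-0.1,0,-0.12,1],[0,0,0,-0.2,0,-0.25,1],[0,0,0,-0.35,0,-0.4,1],[0,0,0,-0.5,0,-0.55,1],[0,0,0,-0.65,0,-0.7,1],[0,0,0,-0.8,0,-0.85,1],[0,0,0,-0.9,0,-0.95,1],[0,0,0,-0.95,0,-1,1]]]}}

```text
t: 13.8
tcp_pos: [0.5017, 0.1942, 0.2483]
tool_rot: [0.699, 0.715, 0.0, 0.0]
force: [-0.5, 0.7, -0.2]
finger_gap: 0.003
```

```bash
python3 - <<'E'
from h import *
go((.498,.25,.25),1.3); pair("scene");pair("side")
d=pair("wrist");np.savez("wrist6.npz",**d)
cv2.imwrite("pics/wrist6.png",cv2.resize(d["img"][:,:,::-1],None,fx=1.5,fy=1.5))
E
```

```text
pos [0.5017 0.1942 0.2483] det 1.0 turn [ 0.001 -0.     0.001] shift [ 0.559 -0.024 -0.017] F [-0.5  0.7 -0.2] t 13.8
scene stand [498.7 104. ] [129.2  83.6] 0.3
scene fallen [495.6 198.7] [ 68.6 127.3] 89.9
  all (array([497.8, 147.6]), array([129.2, 171.3]), 1.0)
side stand [501.4 103.2] [ 85.4 129.1] 89.9
side fallen [499.8 199.5] [128.   72.8] 2.4
  all (array([500.5, 149. ]), array([128.7, 175.5]), 1.2)
wrist stand [500.7 106.1] [130.8  81.6] 1.0
wrist fallen [499.4 201.9] [131.4  75.7] 0.0
  all (array([500.1, 152.3]), array([131.3, 174. ]), 1.0)
```

View pics/wrist6.png

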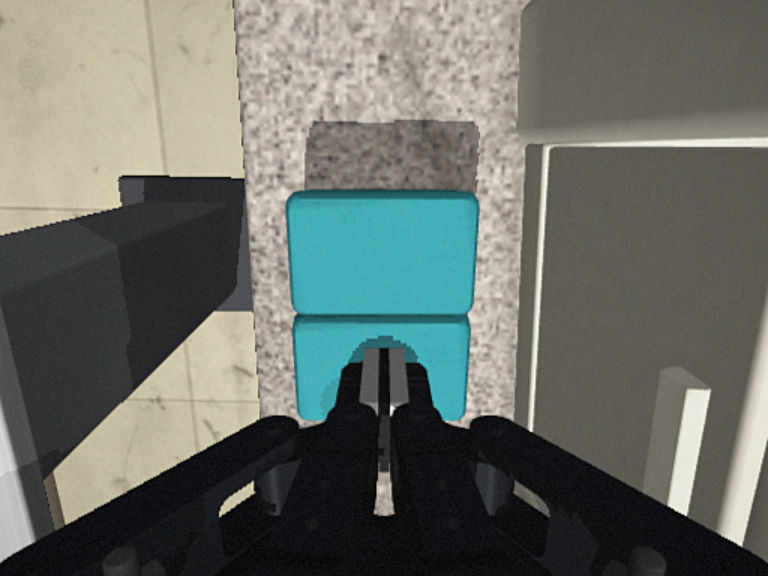

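The wrist view shows both teal lids meeting at a thin seam (row 316), with their ends in line at columns 293 and 470. One number check on the seam, and the tape and bystanders compared with the start.

```bash
python3 - <<'E'
from h import *
d=dict(np.load("wrist6.npz"));hsv=cv2.cvtColor(d["img"],cv2.COLOR_RGB2HSV);K=d["mtx"]
print("mm/px",1000*d["depth"][190,250]/K[0,0])
for u in(203,215,230,250,265,280,295,305): print(u,hsv[204:220,u,2].tolist(),hsv[210:214,u,1].tolist())
from station import snapshot
s=snapshot("side");a=dict(np.load("side0.npz"))
for nm,lo,hi in(("yellow",(17,120,90),(32,255,255)),("red",(0,150,90),(4,255,255)),("blue",(105,120,60),(120,255,255))):
    for lab,x in(("before",a),("now",s)):
        print(nm,lab,[(c.round(1).tolist(),P.mean(0).round(3).tolist()) for c,P in blobs(x,lo,hi,15)])
df=cv2.absdiff(a["img"],s["img"]).max(2); print("diff bystanders",df[240:350,265:320].max())
E
```

```text
mm/px 1.0584009919945803
203 [189, 184, 189, 185, 180, 132, 71, 95, 106, 103, 113, 132, 164, 161, 168, 173] [172, 156, 159, 158]
215 [184, 186, 181, 187, 179, 135, 79, 80, 97, 102, 110, 140, 171, 165, 170, 175] [139, 153, 171, 163]
230 [182, 188, 183, 190, 180, 124, 63, 99, 101, 98, 110, 146, 171, 170, 174, 182] [162, 155, 162, 172]
250 [184, 184, 186, 186, 183, 129, 65, 94, 105, 101, 105, 130, 178, 177, 188, 183] [165, 176, 160, 167]
265 [188, 183, 182, 183, 179, 126, 82, 96, 98, 108, 97, 130, 188, 181, 185, 189] [162, 157, 177, 153]
280 [184, 186, 182, 185, 183, 129, 76, 98, 102, 104, 104, 130, 189, 186, 186, 182] [164, 164, 173, 162]
295 [183, 182, 186, 186, 177, 129, 79, 96, 99, 107, 99, 141, 197, 188, 185, 189] [174, 165, 173, 164]
305 [186, 180, 185, 190, 179, 137, 103, 95, 100, 102, 103, 130, 177, 185, 183, 188] [166, 161, 163, 170]
yellow before [([243.9, 137.0], [0.708, 0.671, 0.016]), ([264.2, 221.1], [0.499, 0.091, 0.077]), ([303.9, 266.7], [0.536, -0.063, 0.027]), ([359.6, 310.2], [0.537, -0.268, 0.095])]
yellow now [([264.5, 221.5], [0.499, 0.09, 0.077]), ([303.9, 266.6], [0.536, -0.063, 0.027]), ([359.6, 310.3], [0.536, -0.268, 0.096])]
red before [([304.2, 255.7], [0.539, -0.055, 0.058])]
red now [([304.2, 255.9], [0.539, -0.055, 0.057])]
blue before [([199.3, 152.5], [0.5, 0.643, 0.007]), ([295.0, 316.8], [0.399, -0.231, 0.113]), ([312.1, 328.1], [0.455, -0.223, 0.026])]
blue now [([199.5, 152.5], [0.5, 0.642, 0.008]), ([295.0, 316.9], [0.399, -0.231, 0.113]), ([312.1, 328.5], [0.455, -0.224, 0.026])]
diff bystanders 12
```

```bash
python3 -c "
from station import manip
print(manip.sign_off())"
```

```text
the job is handed in; nothing more can be done
None
```

I tipped the fallen box back onto its base with its lid on top, and slid it up flush against the standing box. I handed the job in at about 14 s, with the gripper clear of everything.

I tipped it by pushing with the open fingers along an arc about the heel. I then slid it most of the way with both fingers, and finished with a gentle central push with the fingers shut.

**What the last checks showed**
- **Flush and square:** the seam between the lids has the same width along its visible length in the wrist view. The contact force rose from 3.3 to 5.8 N at the end of the push, which fits the boxes touching.
- **In line:** the box ends match to about 1–3 mm, depending on the camera.
- **Standing box and tape:** the tape is still on the standing box. Both moved about 1 mm at most.
- **Bystanders:** the bottles, beaker and tube show no change from the start. I did not check the timer on its own, but the arm never worked near the far side of the bench beyond the standing box.

**Weak points:** single-camera angle estimates for the two boxes scatter by about 1–2°, and one side-camera reading of the pushed box gave 2.4°. The even seam is the better evidence that it is square. A leftover gap of up to about 1 mm cannot be ruled out at this image resolution.

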